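# Restock the seasoning caddy at the pass

## Task

Restock the seasoning caddy: stand the red-, yellow-, green- and blue-lidded steel shakers in it, each upright on the floor of the cup of its own lid's colour, in any order. Keep them upright so they do not spill, and set them down rather than dropping them. Leave the white-lidded shaker and the red sauce bottle standing where they are.

Things in the scene. Friction and masses are not known exactly. Their poses are not given: they have to be found in the camera images.
- shaker_red: Seasoning shaker: upright stainless-steel cylinder 48 mm in diameter and 85 mm tall, the top 21 mm being a red plastic lid with small black holes; about 0.13 to 0.25 kg. Loose, stands on the counter. Origin: centre of its underside; z up along its axis.
- shaker_yellow: Seasoning shaker: upright stainless-steel cylinder 48 mm in diameter and 85 mm tall, the top 21 mm being a yellow plastic lid with small black holes; about 0.13 to 0.25 kg. Loose, stands on the counter. Origin: centre of its underside; z up along its axis.
- shaker_green: Seasoning shaker: upright stainless-steel cylinder 48 mm in diameter and 85 mm tall, the top 21 mm being a green plastic lid with small black holes; about 0.13 to 0.25 kg. Loose, stands on the counter. Origin: centre of its underside; z up along its axis.
- shaker_blue: Seasoning shaker: upright stainless-steel cylinder 48 mm in diameter and 85 mm tall, the top 21 mm being a blue plastic lid with small black holes; about 0.13 to 0.25 kg. Loose, stands on the counter. Origin: centre of its underside; z up along its axis.
- cup_red: Open square red cup, 76 mm outside, 70 mm inside, 38 mm high, inner floor 3 mm above its origin (centre of its underside, 3 mm over the counter). Fixed. Four cups, in varying order, stand in a row 80 mm centre to centre along their y, in a fixed steel caddy 86 x 326 mm, 30 mm high, with a loop at each end of the row (17 mm out, 53 mm high). x: across the row, away from robot; z up.
- cup_yellow: Open square yellow cup, 76 mm outside, 70 mm inside, 38 mm high, inner floor 3 mm above its origin (centre of its underside, 3 mm over the counter). Fixed. Four cups, in varying order, stand in a row 80 mm centre to centre along their y, in a fixed steel caddy 86 x 326 mm, 30 mm high, with a loop at each end of the row (17 mm out, 53 mm high). x: across the row, away from robot; z up.
- cup_green: Open square green cup, 76 mm outside, 70 mm inside, 38 mm high, inner floor 3 mm above its origin (centre of its underside, 3 mm over the counter). Fixed. Four cups, in varying order, stand in a row 80 mm centre to centre along their y, in a fixed steel caddy 86 x 326 mm, 30 mm high, with a loop at each end of the row (17 mm out, 53 mm high). x: across the row, away from robot; z up.
- cup_blue: Open square blue cup, 76 mm outside, 70 mm inside, 38 mm high, inner floor 3 mm above its origin (centre of its underside, 3 mm over the counter). Fixed. Four cups, in varying order, stand in a row 80 mm centre to centre along their y, in a fixed steel caddy 86 x 326 mm, 30 mm high, with a loop at each end of the row (17 mm out, 53 mm high). x: across the row, away from robot; z up.
- shaker_white: Look-alike: the same steel shaker, 48 mm in diameter and 85 mm tall, with a white lid; loose, belongs to another station. Origin: centre of its underside; z up.
- sauce_bottle: Look-alike: small red plastic sauce bottle, 48 mm in diameter, with a red body, no lid, and a narrow white pointed nozzle, 95 mm tall in all; loose. Origin: centre of its underside; z up.

How it is judged:
By the outcome, as a careful person would: the job done as asked, in the order asked, and still so for the second after the job is handed in, with the robot touching nothing.
It also fails if it takes over 99 s, if anything falls off the work surface, if the arm or the gripper's body presses on something with over 40 N, if the wrist force passes 120 N, or if a joint passes its speed limit or range.

## Robot

A 6-joint arm with a two-finger parallel gripper is mounted at the origin on the work surface. World frame = base frame: x ahead of the robot, y to its left, z up, the work surface at z = 0. Lengths are in m, angles in rad, forces in N, time in s.
With the tool pointing down it reaches from about 0.375 to 0.9 m from the base axis. Payload 3.1 kg.
Tool frame: the origin (TCP) lies midway between the tips of the shut fingers; the grasp point (between the pads) lies 19 mm behind it; z points along the fingers, y is the line along which they close (so a half turn about z gives the same grasp; the last joint's range is limited). The gripper opens to 85 mm and grips with 20 to 120 N. Pads are 22 mm wide; open, the fingers measure 114 mm over their backs; the gripper's body (76 mm by 85 mm) begins 54 mm behind the grasp point. The pads swing forward as they close: fully open they stand 13 mm farther back than shut.
Start: joints at [-1.413, 0.527, 1.433, -0, 1.181, -0.178], TCP at [0.207, -0.59, 0.231] pointing down, gripper open.
Joint ranges: [-3.08, 3.08], [-0.75, 2.2], [0.22, 2.44], [-1.43, 4.57], [0, 2.65], [-2.85, 2.85]. Speed limits (rad/s): [2.79, 2.79, 3.14, 3.14, 3.14, 3.14].

## Interface

Orientations are given as a unit quaternion [x, y, z, w].
In Python, from station import manip gives the robot as it stands.
- The arm moves only by the tool drive_tool, never from a script. Its argument "motion" is a list that holds one entry, the list of rows, each a list of 5 numbers: the finger opening in mm, from 0 to 85.4, then the shift along the tool's x, y, z in units of 30 mm (1.0 is 30 mm), then the turn about the tool's z in units of 8 degrees (1.0 is 8 degrees). In form: [[[fingers, x, y, z, yaw], ...]]. A call has 1 to 10 rows; each row is the pose to reach, as a shift and turn from the pose commanded when the call began, along the tool's axes at that moment; what a row does not reach only later rows make up. A row lasts 1/10 s, in which the tool goes at most 50 mm and 8.59 degrees, less where a joint would pass 70% of its speed; a pose out of reach is approached as far as the arm can. A call with a gripper value outside its range is refused whole. The fingers move at their own pace and stop on an object; "squeeze" is the grip in N (left out, the last holds). Time passes only in rows, so rows that repeat a pose let the fingers close. It gives the time, the measured TCP pose, the force, the opening and the grip force at its end, in the units of the state.
- manip.sense(): the state, without advancing time (a new reading comes with each control period).
- manip.snapshot(name): name is "scene" or "top" or "wrist"; returns the picture (420x560x3 uint8, red, green, blue); there is no depth.
- manip.camera_model(name): a dict with "fov_y" (degrees; the focal length in pixels is half the picture's height over the tangent of half this angle, whatever the lens; pixels are square), "cx", "cy" (the principal point, pixels), "k1" (the pictures are not rectified: a ray, as slopes to the right and down, at radius r is drawn at 1 + k1 r^2 times it, then the intrinsics apply), "origin" and "orientation" of the camera in the world. Camera axes: x right, y up, looking along -z (the intrinsics and any distortion apply to the point x, -y, -z); pixel columns grow to the right and rows downward; lengths in m; the calibration is good to about 2 mm. A picture is of the moment at which its call begins: read the wrist's pose just before it. camera_model takes no time and is no camera call; for the wrist camera it gives the pose at the moment of the call.
- manip.sign_off(): hands the job in; it is judged then, once.
The state is a dict: "t": time; "q": joint angles; "qd": joint speeds; "tau": joint torques, N m; "tcp_pos": TCP position; "tool_rot": TCP orientation; "force": force on the tool from outside, world axes, zero at the start; "ft_torque": the same for the moment, N m; "finger_gap": opening from 0.0 (shut) to 1.0 (fully open); "gripper_force": force on a finger pad.
Only numpy, scipy, OpenCV 4.12 (cv2) and the standard library are available. Lean on these libraries where they do the work, as an engineer would, in place of code of your own. Each camera call takes 0.05 s, during which the arm holds its last target. There are 200 camera calls.

## Working session

There is one attempt and no reset: what is moved stays moved. The work goes in short steps, Python scripts to look and compute and a tool call to move; the robot and the scene stay as the last step left them, time stands still between calls to the robot, and variables do not carry over. Pictures are saved under pics/ and viewed, at most 14 in all, crops included, and the job is handed in when it is done.

Besides the shell and the picture viewer there is one more tool, called after ">>>" as name(argument=value, ...), one argument or row to a line, values as JSON. drive_tool: Moves the arm, as the interface text tells. Its arguments: {"type":"object","properties":{"motion":{"type":"array","items":{"type":"array","items":{"type":"array","items":{"type":"number"}}}},"squeeze":{"type":"number"}},"required":["motion"]}

```bash
mkdir -p pics; ls
python3 - <<'E'
from station import manip
import cv2
for n in("scene","top"):
    m=manip.camera_model(n);print(n,m)
    cv2.imwrite(f"pics/{n}0.png",manip.snapshot(n)[:,:,::-1])
s=manip.sense();print(s)
E
```

```text
pics
scene {'fov_y': 47.690598222519256, 'cx': 280.4549805387075, 'cy': 209.62839823257931, 'k1': -0.14671692378200774, 'origin': array([1.43926826, 0.0511827 , 0.62215416]), 'orientation': array([0.33160995, 0.3434957 , 0.63792569, 0.60423204])}
top {'fov_y': 56.4399590411217, 'cx': 283.33862198327415, 'cy': 210.11658124110633, 'k1': -0.0907903174733579, 'origin': array([ 0.44518851, -0.00237947,  0.96327698]), 'orientation': array([ 0.04144083, -0.03434335, -0.69886266,  0.713228  ])}
{'t': 0.1, 'q': array([-1.41251270e+00,  5.28384232e-01,  1.43378302e+00,  4.31260411e-06,
        1.18139687e+00, -1.78482961e-01]), 'qd': array([ 0.00036354, -0.00257124, -0.00634051,  0.00222917,  0.00109223,
        0.00091695]), 'tau': array([-1.68933957e-04, -4.43305063e+01, -1.78586769e+01, -2.76347419e-04,
        3.93894530e-03, -1.06097198e-05]), 'tcp_pos': array([ 0.20645855, -0.58922987,  0.23042188]), 'tool_rot': array([ 9.85856655e-01,  1.67587839e-01,  1.19493947e-05, -9.85665057e-04]), 'force': array([-0.0594087 ,  0.45289037, -0.62042167]), 'ft_torque': array([-0.00773021,  0.0400699 , -0.00014483]), 'gripper_force': 0.0, 'finger_gap': 1.0003615486055104}
```

View pics/top0.png

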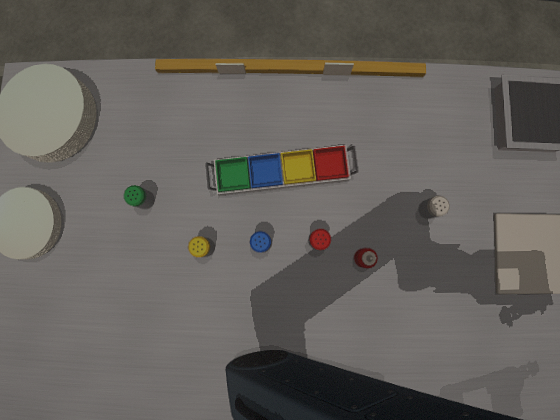

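View pics/scene0.png

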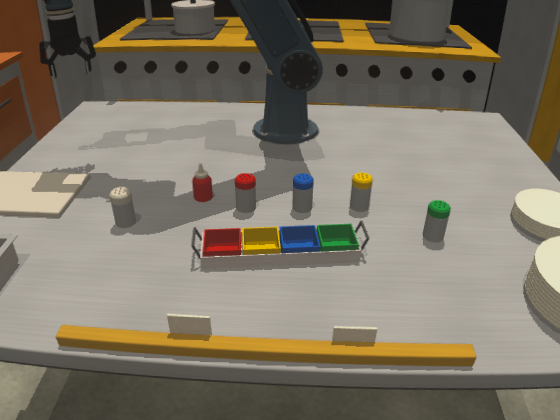

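The top view shows the lids green (134,195), yellow (199,246), blue (260,241), red (320,239). The sauce bottle is at (366,258) and the white shaker at (438,206). The cups are green (232,174), blue (266,171), yellow (298,167), red (331,164). The scene view agrees.

```bash
cat > h.py <<'E'
import numpy as np,cv2
from station import manip
from scipy.spatial.transform import Rotation as R
def ray(m,uv,h=420):
    f=h/2/np.tan(np.radians(m["fov_y"])/2)
    d=(np.array(uv,float)-[m["cx"],m["cy"]])/f
    s=d.copy()
    for _ in range(20): s=d/(1+m["k1"]*(s@s))
    v=R.from_quat(m["orientation"]).apply([s[0],-s[1],-1]); return np.array(m["origin"]),v
def onz(m,uv,z):
    o,v=ray(m,uv); return o+v*(z-o[2])/v[2]
def tri(a,b):
    (o,v),(p,w)=a,b
    t=np.linalg.lstsq(np.c_[v,-w],p-o,rcond=None)[0]
    A,B=o+t[0]*v,p+t[1]*w; return (A+B)/2,np.linalg.norm(A-B)
H={"red":[(0,6),(174,180)],"yellow":[(20,32)],"green":[(45,85)],"blue":[(100,125)]}
def blobs(img,c,lo=40):
    hsv=cv2.cvtColor(img,cv2.COLOR_RGB2HSV)
    k=sum(cv2.inRange(hsv,(a,140,lo),(b,255,255)) for a,b in H[c])
    k=cv2.morphologyEx(k,cv2.MORPH_CLOSE,np.ones((5,5)))
    cs=cv2.findContours(k,cv2.RETR_EXTERNAL,cv2.CHAIN_APPROX_NONE)[0]
    return [x for x in cs if cv2.contourArea(x)>60]
def ctr(c):
    m=cv2.moments(c);return m["m10"]/m["m00"],m["m01"]/m["m00"]
E
python3 - <<'E'
from h import *
for n in("top","scene"):
    m=manip.camera_model(n);im=cv2.imread(f"pics/{n}0.png")[:,:,::-1].copy()
    for c in H:
        for b in blobs(im,c):
            u=ctr(b);r=cv2.minAreaRect(b)
            if abs(u[1]-210)>70:continue
            print(n,c,np.round(u,1),cv2.contourArea(b),np.round(r[0],1),np.round(r[1],1),"z80",onz(m,r[0],.080).round(3)[:2],"z41",onz(m,r[0],.041).round(3)[:2])
E
```

```text
top red [365.6 257.7] 323.0 [365.5 257.5] [21. 19.] z80 [ 0.437 -0.179] z41 [ 0.436 -0.187]
top red [319.9 239.1] 318.5 [320. 239.] [20. 20.] z80 [ 0.476 -0.076] z41 [ 0.478 -0.08 ]
top red [330.3 162.7] 947.0 [330.2 162.8] [31.8 32. ] z80 [ 0.652 -0.098] z41 [ 0.661 -0.102]
top yellow [198.8 246.4] 317.0 [199.  246.5] [19. 20.] z80 [0.454 0.197] z41 [0.454 0.205]
top yellow [298.  166.3] 949.5 [298.  166.3] [31.7 31.9] z80 [ 0.642 -0.024] z41 [ 0.651 -0.025]
top green [133.4 195.1] 252.0 [133.5 195.5] [19. 17.] z80 [0.567 0.356] z41 [0.573 0.372]
top green [232.1 174. ] 904.5 [232.  173.9] [31.  31.5] z80 [0.622 0.127] z41 [0.629 0.133]
top blue [259.9 241.4] 301.0 [260.  241.5] [19. 20.] z80 [0.468 0.059] z41 [0.469 0.061]
top blue [264.9 170.2] 911.0 [264.9 170.2] [31.3 31. ] z80 [0.632 0.052] z41 [0.64  0.054]
scene red [221.8 241.7] 924.5 [221.5 241.5] [27. 37.] z80 [ 0.722 -0.093] z41 [ 0.671 -0.103]
scene red [202.2 189. ] 370.0 [202.2 188.7] [24.9 18. ] z80 [ 0.528 -0.167] z41 [ 0.463 -0.182]
scene red [244.6 181.1] 254.5 [244.5 181. ] [16. 19.] z80 [ 0.488 -0.075] z41 [ 0.419 -0.084]
scene yellow [260.6 240.3] 931.5 [260.8 240.1] [26.5 38. ] z80 [ 0.713 -0.018] z41 [ 0.661 -0.023]
scene yellow [361.8 180.4] 242.5 [361.5 180.5] [15. 19.] z80 [0.467 0.196] z41 [0.398 0.207]
scene green [337.2 240. ] 317.0 [337.  234.9] [22.2 39. ] z80 [0.687 0.128] z41 [0.633 0.134]
scene green [439.1 206.6] 178.5 [439. 207.] [12. 20.] z80 [0.572 0.356] z41 [0.51  0.377]
scene blue [299.4 238.5] 878.5 [299.5 238.5] [25.9 38.6] z80 [0.703 0.055] z41 [0.65  0.056]
scene blue [302.4 181.2] 234.0 [302.5 181.5] [15. 19.] z80 [0.482 0.059] z41 [0.413 0.059]
```

```bash
cat >> h.py <<'E'
CA=np.radians(97.8)
C={"red":(.6615,-.104),"yellow":(.6507,-.0246),"blue":(.6399,.0546),"green":(.629,.134)}
S={"red":(.476,-.076),"yellow":(.454,.197),"blue":(.468,.059),"green":(.566,.356)}
def go(xyz,yaw=CA):
    s=manip.sense();r=R.from_quat(s["tool_rot"]);X=r.as_matrix()
    dy=(np.arctan2(X[1,0],X[0,0])-yaw)
    print("t",round(s["t"],2),"at",s["tcp_pos"].round(4),"units",(r.inv().apply(np.array(xyz)-s["tcp_pos"])/.03).round(2),"yaw",round(np.degrees(dy)/8,2),"tilt",np.degrees(np.arccos(-X[2,2])).round(2))
E
python3 -c "
from h import *
go((*S['red'],.231))"
```

```text
t 0.1 at [ 0.2065 -0.5892  0.2304] units [ 1.413e+01 -1.318e+01  1.000e-02] yaw -9.81 tilt 0.11
```

>>> drive_tool(
  motion=[
    [[85,1.2,-1.1,0,-0.9],[85,2.4,-2.2,0,-1.9],[85,3.6,-3.3,0,-2.9],[85,4.8,-4.4,0,-3.9],[85,6.0,-5.5,0,-4.9],[85,7.2,-6.6,0,-5.9],[85,8.4,-7.7,0,-6.9],[85,9.6,-8.9,0,-7.9],[85,10.8,-10.0,0,-8.9],[85,11.9,-11.1,0,-9.8]],
  ],
  squeeze=40,
)

```text
t: 1.1
tcp_pos: [0.434, -0.1555, 0.2312]
tool_rot: [0.656, 0.755, 0.0, -0.0]
force: [0.6, -0.9, 0.5]
finger_gap: 0.999
gripper_force: 0.0
```

```bash
python3 -c "
from h import *
go((*S['red'],.231))"
```

```text
t 1.1 at [ 0.434  -0.1555  0.2312] units [2.43 1.75 0.01] yaw 0.03 tilt 0.01
```

>>> drive_tool(
  motion=[
    [[85,1.2,0.8,0,0],[85,2.3,1.6,0,0],[85,2.3,1.7,0,0],[85,2.3,1.7,0,0]],
  ],
)

```text
t: 1.5
tcp_pos: [0.475, -0.0816, 0.2311]
tool_rot: [0.657, 0.754, -0.0, -0.0]
force: [-0.1, -0.2, -0.8]
finger_gap: 0.995
gripper_force: 0.0
```

```bash
cat >> h.py <<'E'
def wrist(c,z=.083):
    m=manip.camera_model("wrist");im=manip.snapshot("wrist")
    for b in blobs(im,c):
        r=cv2.minAreaRect(b)
        if cv2.contourArea(b)>300: print(c,np.round(r[0]),np.round(r[1]),onz(m,r[0],z).round(4),onz(m,r[0],.041).round(4))
    return im
E
python3 -c "
from h import *
go((*S['red'],.231))
cv2.imwrite('pics/w1.png',wrist('red')[:,:,::-1])"
```

```text
t 1.5 at [ 0.475  -0.0816  0.2311] units [0.18 0.06 0.  ] yaw 0.01 tilt 0.03
red [240. 263.] [35. 25.] [ 0.4376 -0.1655  0.083 ] [ 0.4339 -0.1884  0.041 ]
red [431. 223.] [69. 63.] [ 0.6334 -0.0911  0.083 ] [ 0.658  -0.1033  0.041 ]
red [285. 188.] [44. 45.] [ 0.4746 -0.0753  0.083 ] [ 0.4762 -0.0853  0.041 ]
```

View pics/w1.png

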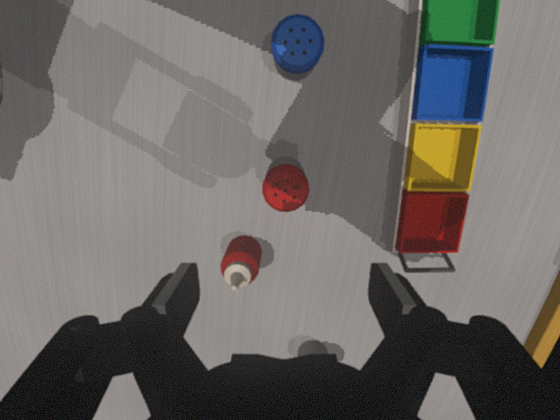

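The wrist view shows the red lid at (285,188) and the bottle at (240,263). The red cup is at (431,223). All agree with the top view within 3 mm. I'm descending to grasp.

>>> drive_tool(
  motion=[
    [[85,0.2,0,1.2,0],[85,0.2,0,2.4,0],[85,0.2,0,3.6,0],[85,0.2,0,4.6,0],[85,0.2,0,5.6,0],[85,0.2,0,6.2,0],[85,0.2,0,6.43,0],[60,0.2,0,6.43,0],[40,0.2,0,6.43,0],[40,0.2,0,6.43,0]],
  ],
)

```text
t: 2.55
tcp_pos: [0.4748, -0.0771, 0.0396]
tool_rot: [0.658, 0.753, 0.0, 0.001]
force: [-0.2, -0.8, 1.6]
finger_gap: 0.552
gripper_force: 40.7
```

>>> drive_tool(
  motion=[
    [[40,0,0,0,0],[40,0,0,0,0],[40,0,0,0,0],[40,0,0,0,0]],
  ],
)

```text
t: 2.95
tcp_pos: [0.4748, -0.077, 0.0396]
tool_rot: [0.658, 0.753, 0.0, 0.001]
force: [-1.2, -2.0, 7.0]
finger_gap: 0.55
gripper_force: 41.3
```

>>> drive_tool(
  motion=[
    [[40,0,0,-0.4,0],[40,0,0,-1.2,0],[40,0,0,-2.2,0],[40,0,0,-3.2,0],[40,0,0,-4.0,0],[40,0,0,-4.4,0],[40,0,0,-4.4,0]],
  ],
)

```text
t: 3.65
tcp_pos: [0.4748, -0.0764, 0.1727]
tool_rot: [0.658, 0.753, 0.001, 0.002]
force: [1.5, -0.1, -0.7]
finger_gap: 0.553
gripper_force: 41.6
```

```bash
python3 -c "
from h import *
C['red']=(.660,-.104)
go((*C['red'],.17));print(manip.sense()['force'])"
```

```text
t 3.65 at [ 0.4748 -0.0764  0.1727] units [-1.74  5.99  0.12] yaw -0.01 tilt 0.26
[ 1.46131942 -0.06877371 -0.74429586]
```

>>> drive_tool(
  motion=[
    [[40,-0.2,0.6,0,0],[40,-0.5,1.6,0,0],[40,-0.8,2.7,0,0],[40,-1.1,3.8,0,0],[40,-1.4,4.8,0,0],[40,-1.6,5.6,0,0],[40,-1.7,5.9,0,0],[40,-1.74,6.0,0,0],[40,-1.74,6.0,0,0],[40,-1.74,6.0,0,0]],
  ],
)

```text
t: 4.65
tcp_pos: [0.6577, -0.1036, 0.17]
tool_rot: [0.658, 0.753, -0.0, -0.001]
force: [0.3, 0.7, -2.0]
finger_gap: 0.55
gripper_force: 41.7
```

```bash
python3 -c "
from h import *
go((.660,-.104,.050));print(manip.sense()['force'])
cv2.imwrite('pics/w2.png',wrist('red')[:,:,::-1])"
```

```text
t 4.65 at [ 0.6577 -0.1036  0.17  ] units [-0.03  0.08  4.  ] yaw -0.01 tilt 0.15
[ 0.28413836  0.74301455 -2.0059581 ]
red [284. 301.] [114. 115.] [ 0.6681 -0.1862  0.083 ] [ 0.672 -0.215  0.041]
red [ 60. 251.] [46. 33.] [ 0.4651 -0.1655  0.083 ] [ 0.4318 -0.1905  0.041 ]
red [288. 198.] [79. 81.] [ 0.6585 -0.09    0.083 ] [ 0.6607 -0.1012  0.041 ]
```

View pics/w2.png

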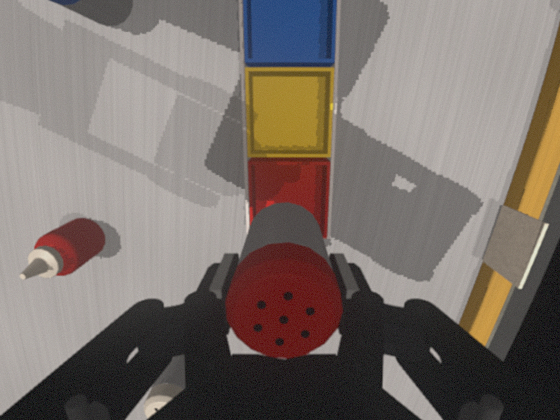

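The red shaker is held straight, lid at (284,301), over the red cup. The yellow cup is at (290,112) and the bottle stands at left. Lowering.

>>> drive_tool(
  motion=[
    [[40,0,0.05,0.7,0],[40,0,0.07,1.6,0],[40,0,0.07,2.5,0],[40,0,0.07,3.2,0],[40,0,0.07,3.7,0],[40,0,0.07,3.9,0],[40,0,0.07,4.0,0],[40,0,0.07,4.05,0],[40,0,0.07,4.1,0],[40,0,0.07,4.12,0]],
  ],
)

```text
t: 5.7
tcp_pos: [0.6619, -0.1039, 0.0476]
tool_rot: [0.658, 0.753, 0.0, 0.001]
force: [0.2, -0.2, -1.5]
finger_gap: 0.552
gripper_force: 41.7
```

>>> drive_tool(
  motion=[
    [[40,0,0,0.02,0],[40,0,0,0.04,0],[40,0,0,0.04,0]],
  ],
)

```text
t: 6.0
tcp_pos: [0.6614, -0.1038, 0.0457]
tool_rot: [0.658, 0.753, 0.0, 0.0]
force: [-0.4, 0.5, -2.0]
finger_gap: 0.555
gripper_force: 41.7
```

>>> drive_tool(
  motion=[
    [[40,0,0,0.03,0],[40,0,0,0.05,0],[40,0,0,0.05,0]],
  ],
)

```text
t: 6.3
tcp_pos: [0.6615, -0.1038, 0.0456]
tool_rot: [0.658, 0.753, -0.0, 0.0]
force: [-1.6, 0.2, 6.5]
finger_gap: 0.554
gripper_force: 42.5
```

>>> drive_tool(
  motion=[
    [[50,0,0,0,0],[56,0,0,0,0],[64,0,0,-0.05,0],[72,0,0,-0.1,0],[72,0,0,-0.5,0],[72,0,0,-1.5,0],[80,0,0,-2.8,0],[85,0,0,-4.0,0],[85,0,0,-4.6,0],[85,0,0,-4.6,0]],
  ],
)

```text
t: 7.3
tcp_pos: [0.6639, -0.1045, 0.1869]
tool_rot: [0.658, 0.753, 0.002, 0.004]
force: [-0.5, -0.4, 0.2]
finger_gap: 1.0
gripper_force: 0.0
```

```bash
python3 -c "
from h import *
go((*S['blue'],.18))
cv2.imwrite('pics/w3.png',wrist('blue')[:,:,::-1])"
```

```text
t 7.3 at [ 0.6639 -0.1045  0.1869] units [ 6.28 -5.74  0.16] yaw -0.01 tilt 0.51
blue [280.  32.] [65. 86.] [0.6427 0.0298 0.083 ] [0.6413 0.0399 0.041 ]
```

View pics/w3.png

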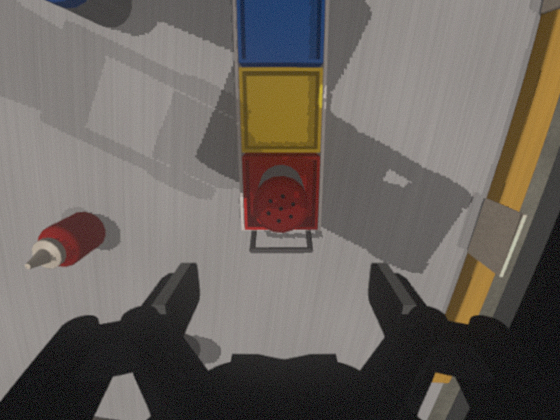

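The red shaker stands upright in the red cup, lid at (281,204). Next is blue.

>>> drive_tool(
  motion=[
    [[85,0.8,-0.7,0,0],[85,1.8,-1.6,0,0],[85,2.8,-2.6,0,0],[85,3.8,-3.5,0,0],[85,4.8,-4.4,0,0],[85,5.6,-5.1,0,0],[85,6.1,-5.6,0,0],[85,6.28,-5.7,0,0],[85,6.28,-5.7,0,0],[85,6.28,-5.7,0,0]],
  ],
)

```text
t: 8.35
tcp_pos: [0.468, 0.0595, 0.1818]
tool_rot: [0.658, 0.753, 0.0, 0.0]
force: [0.6, -0.5, 0.6]
finger_gap: 0.995
gripper_force: 0.0
```

```bash
python3 -c "
from h import *
wrist('blue'); go((*S['blue'],.0396))
"
```

```text
blue [283. 208.] [45. 52.] [0.4665 0.0596 0.083 ] [0.4682 0.0466 0.041 ]
blue [446. 220.] [77. 77.] [0.6102 0.0681 0.083 ] [0.6369 0.0565 0.041 ]
t 8.4 at [0.4682 0.0593 0.1819] units [-0.01 -0.01  4.74] yaw -0.02 tilt 0.06
```

>>> drive_tool(
  motion=[
    [[85,0,0,0.9,0],[85,0,0,2.0,0],[85,0,0,3.1,0],[85,0,0,4.0,0],[85,0,0,4.5,0],[85,0,0,4.74,0],[70,0,0,4.74,0],[50,0,0,4.74,0],[40,0,0,4.74,0],[40,0,0,4.74,0]],
  ],
)

```text
t: 9.4
tcp_pos: [0.4677, 0.0599, 0.0408]
tool_rot: [0.658, 0.753, 0.001, 0.001]
force: [0.5, -1.2, 1.2]
finger_gap: 0.555
gripper_force: 41.3
```

>>> drive_tool(
  motion=[
    [[40,0,0,0,0],[40,0,0,0,0],[40,0,0,-0.4,0],[40,0,0,-1.2,0],[40,0,0,-2.2,0],[40,0,0,-3.2,0],[40,0,0,-4.0,0],[40,0,0,-4.4,0],[40,0,0,-4.4,0]],
  ],
)

```text
t: 10.3
tcp_pos: [0.4672, 0.0601, 0.174]
tool_rot: [0.658, 0.753, 0.001, 0.001]
force: [-0.2, -0.5, -1.9]
finger_gap: 0.555
gripper_force: 41.6
```

```bash
python3 -c "
from h import *
go((.6395,.0548,.17))"
```

```text
t 10.3 at [0.4672 0.0601 0.174 ] units [-0.95  5.67  0.15] yaw -0.01 tilt 0.21
```

>>> drive_tool(
  motion=[
    [[40,-0.1,0.6,0,0],[40,-0.3,1.6,0,0],[40,-0.5,2.7,0,0],[40,-0.7,3.8,0,0],[40,-0.8,4.8,0,0],[40,-0.9,5.4,0,0],[40,-0.95,5.67,0,0],[40,-0.95,5.67,0,0],[40,-0.95,5.67,0,0]],
  ],
)

```text
t: 11.2
tcp_pos: [0.6372, 0.0547, 0.1709]
tool_rot: [0.658, 0.753, -0.001, -0.001]
force: [-0.3, 0.4, -1.9]
finger_gap: 0.551
gripper_force: 41.8
```

```bash
python3 -c "
from h import *
go((.6395,.0548,.0465))
cv2.imwrite('pics/w4.png',wrist('blue')[:,:,::-1])"
```

```text
t 11.2 at [0.6372 0.0547 0.1709] units [-0.01  0.09  4.15] yaw -0.01 tilt 0.21
blue [285. 301.] [113. 113.] [ 0.6486 -0.029   0.083 ] [ 0.6526 -0.058   0.041 ]
blue [287. 195.] [80. 78.] [0.6363 0.0698 0.083 ] [0.6381 0.0588 0.041 ]
```

View pics/w4.png

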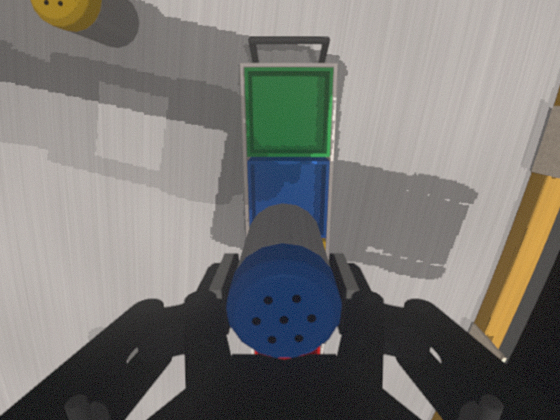

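The blue shaker is held straight, lid at (285,301), over the blue cup. The green cup is at (289,112). Lowering.

>>> drive_tool(
  motion=[
    [[40,0,0.03,0.7,0],[40,0,0.05,1.6,0],[40,0,0.05,2.5,0],[40,0,0.05,3.2,0],[40,0,0.05,3.7,0],[40,0,0.05,3.95,0],[40,0,0.05,4.05,0],[40,0,0.05,4.1,0],[40,0,0.05,4.12,0],[40,0,0.05,4.14,0]],
  ],
)

```text
t: 12.25
tcp_pos: [0.6413, 0.0547, 0.0487]
tool_rot: [0.658, 0.753, 0.001, 0.001]
force: [0.6, -0.1, -2.3]
finger_gap: 0.552
gripper_force: 41.8
```

>>> drive_tool(
  motion=[
    [[40,0,0,0.02,0],[40,0,0,0.04,0],[40,0,0,0.04,0]],
  ],
)

```text
t: 12.55
tcp_pos: [0.6409, 0.0548, 0.0469]
tool_rot: [0.658, 0.753, 0.0, 0.0]
force: [-0.7, 0.3, -0.7]
finger_gap: 0.549
gripper_force: 42.0
```

>>> drive_tool(
  motion=[
    [[40,0,0,0.02,0],[40,0,0,0.04,0],[40,0,0,0.04,0]],
  ],
)

```text
t: 12.85
tcp_pos: [0.6409, 0.0548, 0.0468]
tool_rot: [0.658, 0.753, 0.0, 0.0]
force: [-1.1, 1.4, 6.1]
finger_gap: 0.55
gripper_force: 42.7
```

>>> drive_tool(
  motion=[
    [[50,0,0,0,0],[56,0,0,0,0],[64,0,0,-0.05,0],[72,0,0,-0.1,0],[72,0,0,-0.5,0],[72,0,0,-1.5,0],[80,0,0,-2.8,0],[85,0,0,-4.0,0],[85,0,0,-4.6,0],[85,0,0,-4.6,0]],
  ],
)

```text
t: 13.85
tcp_pos: [0.6431, 0.0547, 0.1879]
tool_rot: [0.658, 0.753, 0.003, 0.004]
force: [0.3, -0.3, -0.5]
finger_gap: 0.996
gripper_force: 0.0
```

```bash
python3 -c "
from h import *
wrist('blue',.089);wrist('yellow'); go((*S['yellow'],.18))"
```

```text
blue [279. 193.] [76. 79.] [0.6375 0.0681 0.089 ] [0.6389 0.0558 0.041 ]
yellow [441. 400.] [24. 52.] [ 0.8533 -0.1522  0.083 ] [ 0.8917 -0.2007  0.041 ]
yellow [282. 264.] [65. 71.] [0.6473 0.     0.083 ] [ 0.6504 -0.0222  0.041 ]
yellow [506. 248.] [ 34. 156.] [0.8547 0.0433 0.083 ] [0.8934 0.0284 0.041 ]
yellow [550.  68.] [69. 19.] [0.8376 0.1997 0.083 ] [0.8734 0.2117 0.041 ]
yellow [70. 17.] [34. 67.] [0.4599 0.1828 0.083 ] [0.4307 0.192  0.041 ]
t 13.95 at [0.6403 0.0548 0.1836] units [ 5.53 -5.52  0.12] yaw -0.01 tilt 0.02
```

>>> drive_tool(
  motion=[
    [[85,0.7,-0.7,0,0],[85,1.6,-1.6,0,0],[85,2.6,-2.6,0,0],[85,3.6,-3.6,0,0],[85,4.5,-4.5,0,0],[85,5.2,-5.2,0,0],[85,5.5,-5.5,0,0],[85,5.53,-5.52,0,0],[85,5.53,-5.52,0,0]],
  ],
)

```text
t: 14.85
tcp_pos: [0.4553, 0.1967, 0.1829]
tool_rot: [0.658, 0.753, 0.0, 0.0]
force: [0.2, -0.4, 0.3]
finger_gap: 0.997
gripper_force: 0.0
```

```bash
python3 -c "
from h import *
wrist('yellow'); go((*S['yellow'],.04))
"
```

```text
yellow [282. 203.] [54. 53.] [0.4519 0.2012 0.083 ] [0.4533 0.189  0.041 ]
t 14.9 at [0.4558 0.1965 0.1831] units [ 0.03 -0.06  4.77] yaw -0.02 tilt 0.07
```

>>> drive_tool(
  motion=[
    [[85,0.1,-0.08,0.9,0],[85,0.1,-0.08,2.0,0],[85,0.1,-0.08,3.1,0],[85,0.1,-0.08,4.0,0],[85,0.1,-0.08,4.5,0],[85,0.1,-0.08,4.77,0],[70,0.1,-0.08,4.77,0],[50,0.1,-0.08,4.77,0],[40,0.1,-0.08,4.77,0],[40,0.1,-0.08,4.77,0]],
  ],
)

```text
t: 15.9
tcp_pos: [0.4526, 0.1997, 0.0412]
tool_rot: [0.658, 0.753, 0.001, 0.001]
force: [1.4, -0.7, 0.6]
finger_gap: 0.553
gripper_force: 41.3
```

>>> drive_tool(
  motion=[
    [[40,0,0,0,0],[40,0,0,0,0],[40,0,0,-0.4,0],[40,0,0,-1.2,0],[40,0,0,-2.2,0],[40,0,0,-3.2,0],[40,0,0,-4.2,0],[40,0,0,-4.8,0],[40,0,0,-4.8,0]],
  ],
)

```text
t: 16.8
tcp_pos: [0.4523, 0.2001, 0.1868]
tool_rot: [0.658, 0.753, 0.002, 0.001]
force: [1.5, -0.3, -3.0]
finger_gap: 0.555
gripper_force: 41.8
```

```bash
python3 -c "
from h import *
go((.6505,-.0246,.18))"
```

```text
t 16.8 at [0.4523 0.2001 0.1868] units [-8.31  5.54  0.25] yaw -0.01 tilt 0.28
```

>>> drive_tool(
  motion=[
    [[40,-0.8,0.6,0,0],[40,-2.0,1.3,0,0],[40,-3.2,2.1,0,0],[40,-4.4,2.9,0,0],[40,-5.6,3.7,0,0],[40,-6.8,4.5,0,0],[40,-7.7,5.1,0,0],[40,-8.2,5.45,0,0],[40,-8.31,5.54,0,0],[40,-8.31,5.54,0,0]],
  ],
)

```text
t: 17.8
tcp_pos: [0.6483, -0.025, 0.1824]
tool_rot: [0.658, 0.753, -0.001, -0.002]
force: [-0.0, -0.6, -2.2]
finger_gap: 0.552
gripper_force: 41.9
```

>>> drive_tool(
  motion=[
    [[40,0,0,0,0]],
  ],
)

```text
t: 17.9
tcp_pos: [0.6478, -0.0238, 0.1831]
tool_rot: [0.658, 0.753, -0.001, -0.002]
force: [-0.5, 0.9, -3.4]
finger_gap: 0.553
gripper_force: 41.9
```

```bash
python3 -c "
from h import *
go((.6505,-.0246,.0465))
cv2.imwrite('pics/w5.png',wrist('yellow')[:,:,::-1])"
```

```text
t 17.9 at [ 0.6478 -0.0238  0.1831] units [-0.05  0.1   4.55] yaw -0.01 tilt 0.22
yellow [284. 300.] [112. 114.] [ 0.6592 -0.1144  0.083 ] [ 0.663  -0.1431  0.041 ]
yellow [288. 195.] [76. 77.] [ 0.6481 -0.0116  0.083 ] [ 0.65   -0.0224  0.041 ]
yellow [525. 184.] [ 29. 182.] [0.8518 0.0272 0.083 ] [0.889  0.0231 0.041 ]
```

View pics/w5.png

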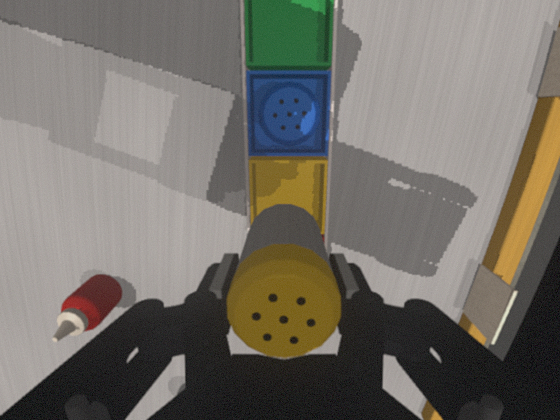

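The blue shaker stands in its cup, lid at (289,113). The yellow shaker is held straight, lid at (284,300), over the yellow cup. Lowering.

>>> drive_tool(
  motion=[
    [[40,-0.03,0.03,0.8,0],[40,-0.03,0.05,1.9,0],[40,-0.03,0.05,2.9,0],[40,-0.03,0.05,3.6,0],[40,-0.03,0.05,4.1,0],[40,-0.03,0.05,4.35,0],[40,-0.03,0.05,4.45,0],[40,-0.03,0.05,4.5,0],[40,-0.03,0.05,4.52,0],[40,-0.03,0.05,4.54,0]],
  ],
)

```text
t: 18.95
tcp_pos: [0.6519, -0.026, 0.049]
tool_rot: [0.658, 0.753, 0.0, 0.001]
force: [-0.7, 0.0, -2.6]
finger_gap: 0.549
gripper_force: 41.9
```

>>> drive_tool(
  motion=[
    [[40,0,0,0.02,0],[40,0,0,0.04,0],[40,0,0,0.04,0]],
  ],
)

```text
t: 19.25
tcp_pos: [0.6515, -0.026, 0.0472]
tool_rot: [0.658, 0.753, 0.0, 0.0]
force: [-0.4, -0.7, 0.3]
finger_gap: 0.553
gripper_force: 42.1
```

>>> drive_tool(
  motion=[
    [[40,0,0,0.02,0],[40,0,0,0.03,0],[40,0,0,0.03,0]],
  ],
)

```text
t: 19.55
tcp_pos: [0.6515, -0.0259, 0.0471]
tool_rot: [0.658, 0.753, 0.0, 0.0]
force: [-1.5, 0.0, 4.9]
finger_gap: 0.554
gripper_force: 42.5
```

>>> drive_tool(
  motion=[
    [[50,0,0,0,0],[56,0,0,0,0],[64,0,0,-0.05,0],[72,0,0,-0.1,0],[72,0,0,-0.5,0],[72,0,0,-1.5,0],[80,0,0,-2.8,0],[85,0,0,-4.0,0],[85,0,0,-4.8,0],[85,0,0,-4.8,0]],
  ],
)

```text
t: 20.55
tcp_pos: [0.6542, -0.0264, 0.1956]
tool_rot: [0.658, 0.753, 0.003, 0.005]
force: [1.0, 0.4, -0.3]
finger_gap: 0.994
gripper_force: 0.0
```

```bash
python3 -c "
from h import *
go((*S['green'],.19))"
```

```text
t 20.55 at [ 0.6542 -0.0264  0.1956] units [13.03 -1.2   0.13] yaw -0.01 tilt 0.61
```

>>> drive_tool(
  motion=[
    [[85,1.0,-0.1,0,0],[85,2.5,-0.2,0,0],[85,4.0,-0.4,0,0],[85,5.5,-0.5,0,0],[85,7.0,-0.6,0,0],[85,8.5,-0.8,0,0],[85,10.0,-0.9,0,0],[85,11.5,-1.0,0,0],[85,12.6,-1.1,0,0],[85,13.0,-1.15,0,0]],
  ],
)

```text
t: 21.55
tcp_pos: [0.5627, 0.3592, 0.1889]
tool_rot: [0.657, 0.754, -0.0, -0.001]
force: [0.4, 0.5, -0.6]
finger_gap: 0.993
gripper_force: 0.0
```

>>> drive_tool(
  motion=[
    [[85,0,0,0,0],[85,0,0,0,0],[85,0,0,0,0]],
  ],
)

```text
t: 21.85
tcp_pos: [0.5653, 0.3542, 0.1897]
tool_rot: [0.659, 0.752, -0.0, 0.0]
force: [-0.2, 0.8, 0.1]
finger_gap: 0.997
gripper_force: 0.0
```

```bash
python3 -c "
from h import *
wrist('green'); go((*S['green'],.04))"
```

```text
green [312. 350.] [59. 20.] [0.615  0.2015 0.083 ] [0.6253 0.163  0.041 ]
green [287. 202.] [49. 46.] [0.5663 0.3578 0.083 ] [0.5684 0.3457 0.041 ]
t 21.9 at [0.5654 0.3542 0.1898] units [0.06 0.03 4.99] yaw -0.03 tilt 0.04
```

>>> drive_tool(
  motion=[
    [[85,0.09,0.02,0.9,0],[85,0.09,0.02,2.0,0],[85,0.09,0.02,3.1,0],[85,0.09,0.02,4.2,0],[85,0.09,0.02,4.75,0],[85,0.09,0.02,4.99,0],[70,0.09,0.02,4.99,0],[50,0.09,0.02,4.99,0],[40,0.09,0.02,4.99,0],[40,0.09,0.02,4.99,0]],
  ],
)

```text
t: 22.9
tcp_pos: [0.5665, 0.3594, 0.0423]
tool_rot: [0.658, 0.753, 0.002, 0.001]
force: [0.7, -0.8, 3.9]
finger_gap: 0.555
gripper_force: 40.9
```

>>> drive_tool(
  motion=[
    [[40,0,0,0,0],[40,0,0,0,0],[40,0,0,-0.4,0],[40,0,0,-1.2,0],[40,0,0,-2.2,0],[40,0,0,-3.2,0],[40,0,0,-4.2,0],[40,0,0,-4.8,0],[40,0,0,-4.8,0]],
  ],
)

```text
t: 23.8
tcp_pos: [0.5664, 0.3597, 0.188]
tool_rot: [0.658, 0.753, 0.003, 0.001]
force: [-0.4, 0.3, -0.9]
finger_gap: 0.556
gripper_force: 41.3
```

```bash
python3 -c "
from h import *
go((.629,.134,.18))"
```

```text
t 23.8 at [0.5664 0.3597 0.188 ] units [-7.74  1.06  0.26] yaw -0.01 tilt 0.38
```

>>> drive_tool(
  motion=[
    [[40,-0.6,0.1,0,0],[40,-1.7,0.2,0,0],[40,-2.9,0.4,0,0],[40,-4.1,0.6,0,0],[40,-5.3,0.7,0,0],[40,-6.4,0.9,0,0],[40,-7.2,1.0,0,0],[40,-7.6,1.06,0,0],[40,-7.74,1.06,0,0],[40,-7.74,1.06,0,0]],
  ],
)

```text
t: 24.8
tcp_pos: [0.6269, 0.1327, 0.1833]
tool_rot: [0.658, 0.753, -0.001, -0.001]
force: [-0.6, 0.4, -0.6]
finger_gap: 0.553
gripper_force: 41.3
```

>>> drive_tool(
  motion=[
    [[40,0,0,0,0],[40,0,0,0,0]],
  ],
)

```text
t: 25.0
tcp_pos: [0.6271, 0.1343, 0.1841]
tool_rot: [0.657, 0.754, -0.0, -0.0]
force: [-0.4, 0.2, -1.8]
finger_gap: 0.55
gripper_force: 41.3
```

```bash
python3 -c "
from h import *
go((.629,.134,.047))
cv2.imwrite('pics/w6.png',wrist('green')[:,:,::-1])"
```

```text
t 25.0 at [0.6271 0.1343 0.1841] units [-0.02  0.06  4.57] yaw -0.0 tilt 0.03
green [286. 306.] [106. 111.] [0.6415 0.0361 0.083 ] [0.646  0.0062 0.041 ]
green [288. 188.] [73. 60.] [0.6272 0.1522 0.083 ] [0.6292 0.1423 0.041 ]
```

View pics/w6.png

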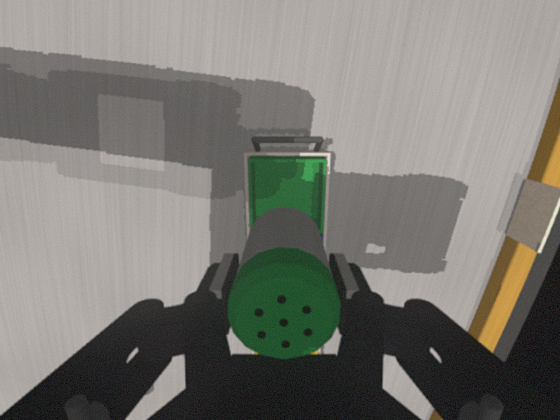

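The green shaker is held straight, lid at (286,306), over the green cup, whose far edge is at row 153. Lowering.

>>> drive_tool(
  motion=[
    [[40,0,0.03,0.8,0],[40,0,0.04,1.9,0],[40,0,0.04,2.9,0],[40,0,0.04,3.6,0],[40,0,0.04,4.1,0],[40,0,0.04,4.35,0],[40,0,0.04,4.45,0],[40,0,0.04,4.5,0],[40,0,0.04,4.52,0],[40,0,0.04,4.54,0]],
  ],
)

```text
t: 26.05
tcp_pos: [0.6295, 0.1331, 0.049]
tool_rot: [0.658, 0.753, 0.001, 0.001]
force: [-0.7, 0.8, -1.8]
finger_gap: 0.558
gripper_force: 41.4
```

>>> drive_tool(
  motion=[
    [[40,0,0,0.02,0],[40,0,0,0.04,0],[40,0,0,0.04,0]],
  ],
)

```text
t: 26.35
tcp_pos: [0.6294, 0.1331, 0.0482]
tool_rot: [0.658, 0.753, 0.0, 0.001]
force: [0.5, -0.0, 5.4]
finger_gap: 0.548
gripper_force: 42.1
```

Contact with the cup floor, so I'm releasing, lifting and backing off.

>>> drive_tool(
  motion=[
    [[50,0,0,0,0],[56,0,0,0,0],[64,0,0,-0.05,0],[72,0,0,-0.1,0],[72,0,0,-0.5,0],[72,0,0,-1.5,0],[80,0,0,-2.8,0],[85,0,0,-4.0,0],[85,0,0,-4.8,0],[85,0,0,-4.8,0]],
  ],
)

```text
t: 27.35
tcp_pos: [0.6318, 0.1333, 0.1964]
tool_rot: [0.658, 0.753, 0.004, 0.004]
force: [0.6, 0.1, 0.4]
finger_gap: 0.994
gripper_force: 0.0
```

>>> drive_tool(
  motion=[
    [[85,1,0,0,0],[85,2,-1,0,0],[85,3,-2,0,0],[85,4,-3,0,0],[85,5,-4,0,0],[85,6,-4,0,0],[85,7,-4,0,0],[85,7,-4,0,0],[85,7,-4,0,0]],
  ],
)

```text
t: 28.25
tcp_pos: [0.4809, 0.3253, 0.1901]
tool_rot: [0.657, 0.754, -0.001, -0.0]
force: [0.3, -0.3, 0.4]
finger_gap: 0.998
gripper_force: 0.0
```

Run:
```python
from h import *
a=manip.snapshot("scene");b=manip.snapshot("top")
a=cv2.resize(a[150:290,80:460],(760,280));b=cv2.resize(b[130:280,100:460],(720,300))
im=np.zeros((580,760,3),np.uint8);im[:280]=a;im[280:,:720]=b
cv2.imwrite("pics/end.png",im[:,:,::-1]);s=manip.sense();print(s["t"],s["tcp_pos"])
```

```text
28.35 [0.48149263 0.32418945 0.19027466]
```

View pics/end.png

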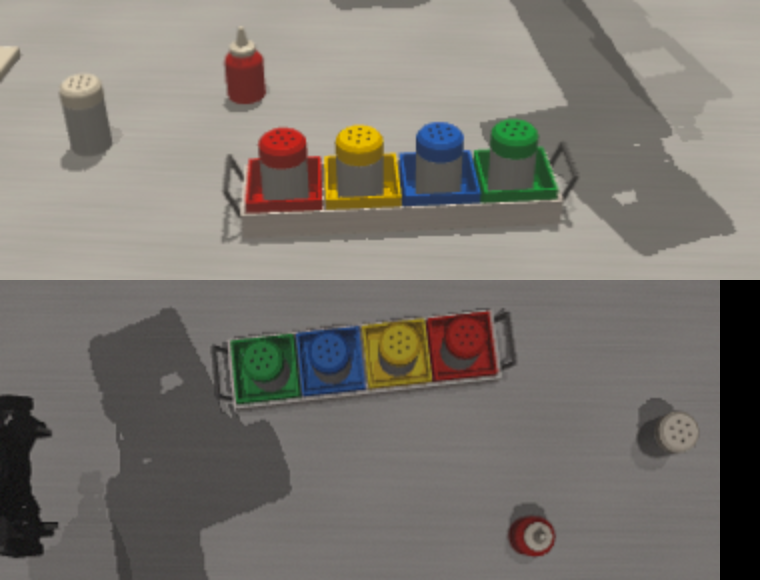

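All four shakers stand upright in their matching cups, lids at (283,147), (359,144), (440,140) and (514,137) in the upper half. The white shaker and the bottle haven't moved.

```bash
python3 -c "
from station import manip
print(manip.sign_off())"
```

```text
the job is handed in; nothing more can be done
None
```

The red, yellow, green and blue shakers each stand upright in the cup of their own colour, the white shaker and sauce bottle were left untouched, and the job was handed in at about 28 s.

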